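Set the tube fence of a roller mixer with its knurled wheel

ROBOT

A 6-joint arm with a two-finger parallel gripper is mounted at the origin on the work surface. World frame = base frame: x ahead of the robot, y to its left, z up, the work surface at z = 0. Lengths are in m, angles in rad, forces in N, time in s.
With the tool pointing down it reaches from about 0.3 to 0.775 m from the base axis. Payload 14.6 kg.
Tool frame: the origin (TCP) lies on the centre line of the jaws, within the pads' length; the fingertips stand 19 mm ahead of it and the grasp point (between the pads) is the TCP; y points along the fingers, x is the direction in which the jaws open and shut, and the axes are right-handed (so a half turn about y gives the same grasp; the last joint's range is limited). The gripper opens to 94 mm and grips with 3 to 60 N. Pads are 16 mm wide; open, the fingers measure 119 mm over their backs; the gripper's body (75 mm by 177 mm) begins 78 mm behind the grasp point.
Start: joints at [-1.282, 0.3, 1.521, -0, 1.321, -0.067], TCP at [0.192, -0.516, 0.224] pointing down, gripper open.
Joint ranges: [-3.03, 3.03], [-0.79, 2.21], [0.23, 2.52], [-1.04, 4.18], [0, 3.07], [-2.55, 2.55]. Speed limits (rad/s): [2.22, 2.22, 2.57, 3.14, 3.14, 3.14].

INTERFACE

Orientations are given as [roll, pitch, yaw] about the fixed x, y, z axes, in that order (R = Rz(yaw) Ry(pitch) Rx(roll)).
In Python, from station import ctrl, optics gives the robot as it stands.
- The arm moves only by the tool jog_arm, never from a script. Its argument "targets" is a list of rows, each a list of 3 entries, a list of its own where there are three numbers: the finger opening in cm, from 0 to 9.4, then the shift along the tool's x, y, z in cm, then the turn about the tool's y in rad. A call has 1 to 10 rows; each row is the pose to reach, as a shift and turn from the pose commanded when the call began, along the tool's axes at that moment; what a row does not reach only later rows make up. A row lasts 1/10 s, in which the tool goes at most 50 mm and 8.59 degrees, less where a joint would pass 70% of its speed; a pose out of reach is approached as far as the arm can. A call with a gripper value outside its range is refused whole. The fingers move at their own pace and stop on an object; "grip_force" is the grip in N (left out, the last holds). Time passes only in rows, so rows that repeat a pose let the fingers close. It gives the time, the measured TCP pose, the force and the opening at its end, in the units of the state.
- ctrl.get_obs(): the state, without advancing time (a new reading comes with each control period).
- optics.camera(name): name is "side" or "top" or "wrist"; returns a dict with "img" (480x640x3 uint8, red, green, blue), "range_z" (480x640 float32, m along the optical axis (not along the pixel's ray), 0 where there is no reading), "camera_matrix" (3x3 intrinsics, pixels), "world_to_cam" (4x4, takes a point from world to camera coordinates); the wrist camera has in their place "mount" (4x4, takes a point from camera to tool coordinates, whose origin is the TCP and whose axes are the tool frame's). Camera axes: x right, y up, looking along -z (the intrinsics and any distortion apply to the point x, -y, -z); pixel columns grow to the right and rows downward; lengths in m; the calibration is good to about 2 mm. A picture is of the moment at which its call begins: read the wrist's pose just before it.
- ctrl.hand_in(): hands the job in, once; it reports no verdict.
The state is a dict: "time_s": time; "qpos": joint angles; "joint_vel": joint speeds; "tau": joint torques, N m; "ee_pos": TCP position; "eef_rot": TCP orientation; "force": force on the tool from outside, world axes, zero at the start; "moment": the same for the moment, N m; "grip_width": finger opening in m.
Only numpy, scipy, OpenCV 4.12 (cv2) and the standard library are available. Lean on these libraries where they do the work, as an engineer would, in place of code of your own. Each camera call takes 0.05 s, during which the arm holds its last target. There are 200 camera calls.

TASK

On the blood-tube roller mixer, roll the knurled adjuster wheel under a fingertip until the sliding fence has closed the gap so far that its black pointer is in line with the red mark on the white scale. Move the fence by the wheel only: do not touch the fence or shift the red mark, do not pinch the wheel, and leave the tubes and everything else on the bench where they are.

Things in the scene. Friction and masses are not known exactly. Their poses are not given: they have to be found in the camera images.
- mixer: the roller mixer, fixed to the bench: a rust-brown tray 190 x 320 mm with five grey rollers, on a white base 330 x 350 mm and 12 mm thick. Origin: on the bench below the tray's centre. Its y axis runs along the rollers and the scale, its z axis is up, its x axis points from the wheel and scale side to the back; the wheel and scale side faces away from the robot. Tray walls and rollers stay below 90 mm, the end walls below 111 mm
- wheel: knurled metal adjuster wheel, 80 mm in diameter, 26 mm wide, axle level along the mixer's x. Origin on the axle at mid-width, 75 mm above the bench. Rolling its top towards the mixer's -y closes the gap, +y opens it: the fence goes the same way as the wheel's top, 0.2 mm per mm of rim (8 mm per rad). About 1 N along the rim turns it; it stays where left. Expect several strokes
- wheel_top (a point): topmost point of the wheel's rim, at mid-width, 115 mm above the bench (does not turn); axes as the mixer's. A grey cheek stands on either side of the wheel: 6 mm thick, outer faces 46 mm apart along the mixer's x, 92 mm long along its y, tops 103 mm above the bench, so the wheel's top 12 mm is free
- wheel_outer: flat steel side face of the wheel, on the side away from the tray, 74 mm in diameter (origin on the axle as wheel). It and the opposite face must not be squeezed between fingers
- wheel_inner: the same on the side towards the tray
- fence: the sliding fence: a clear upright plate with blue top edge across the tray, 4 mm thick, top 126 mm above the bench, with a black pointer bar that reaches out over the scale; axes as the mixer's, origin at bench height below its tube-side face. It moves along the mixer's y. Do not touch it
- pointer (a point): tip of the black pointer (bar 4 mm wide, its top 97 mm above the bench) at the middle of its width, over the white scale strip
- mark (a point): the red mark: inner end of a 4 mm wide red bar on the white scale strip, at the middle of its width, 96 mm above the bench; axes as the mixer's. At the start it lies 18 to 42 mm from the pointer towards the mixer's -y; when set, pointer and mark have the same y in the mixer's frame and make one straight line
- tube1: closed sample tube with purple cap, 16 mm in diameter, 100 mm long, lying between two rollers, its axis about 87 mm above the bench; origin at its middle
- tube2: a second such tube
- tube3: a third such tube
- rack: red tube rack, 210 x 105 x 55 mm with tubes standing up to 101 mm; origin under its centre
- pot: small sample pot with yellow cap, 42 mm in diameter, 45 mm high, on the mixer's white base beside the wheel; origin under its centre
- pen: marker pen, 11 mm thick, 135 mm long along its x, lying on the bench beside the wheel side of the mixer; origin under it, 7 mm from the middle of its length
- forceps: steel forceps, 130 mm long along its x, 6 mm high, lying on the bench; origin under its middle
- tipbox: blue box with clear lid, 120 x 85 x 67 mm; origin under its centre
- spray: bottle with red cap, 64 mm in diameter, 150 mm high; origin under its centre

How it is judged:
On the way:
1. a finger presses on the wheel (contact force between the fingers and wheel above 0.5 N), for 0.1 s.
At the end, for the whole second after the job is handed in: the pointer stands within 3 mm of the red mark along the scale, the fence at rest; the mark within 3 mm and the tubes and the other things within 20 mm of where they were (y of pointer in the frame of mark between -0.003 and 0.003 m and linear speed of fence below 0.003 m/s and distance of mark from where it was at the start of the episode below 0.003 m and distance of each of rack, pot, pen, forceps, tipbox, spray, tube1, tube2, tube3 from where it was at the start of the episode below 0.02 m); the robot touches nothing.
It fails at once if the fence or its pointer is pushed directly (contact force between any of the fingers, the arm and fence above 1 N).
It fails at once if the wheel is pinched by both side faces (contact force between the fingers and wheel_outer above 1 N and contact force between the fingers and wheel_inner above 1 N).
It fails at once if the red mark is shifted (distance of mark from where it was at the start of the episode above 0.003 m).
It fails at once if a tube or another thing on the bench is moved or lifted (distance of any of rack, pot, pen, forceps, tipbox, spray, tube1, tube2, tube3 from where it was at the start of the episode above 0.02 m).
It also fails if it takes over 58 s, if anything falls off the work surface, if the arm or the gripper's body presses on something with over 40 N, if the wrist force passes 120 N, or if a joint passes its speed limit or range.

## Working session

There is one attempt and no reset: what is moved stays moved. The work goes in short steps, Python scripts to look and compute and a tool call to move; the robot and the scene stay as the last step left them, time stands still between calls to the robot, and variables do not carry over. Pictures are saved under pics/ and viewed, about 8 in all and at most 12, crops included, and the job is handed in when it is done.

Besides the shell and the picture viewer there is one more tool, called after "Request:" by a JSON object that holds its "fn" and its "kwargs", one argument or row to a line. jog_arm: Moves the arm, as the interface text tells. Its arguments: {"type":"object","properties":{"targets":{"type":"array","items":{"type":"array"}},"grip_force":{"type":"number"}},"required":["targets"]}

```bash
mkdir -p pics
cat > h.py <<'E'
import numpy as np, cv2, json
from station import ctrl, optics
from scipy.spatial.transform import Rotation as R
def snap(name,fn):
    o=ctrl.get_obs(); c=optics.camera(name)
    cv2.imwrite('pics/'+fn+'.png',c['img'][:,:,::-1])
    if name=='wrist':
        T=np.eye(4);T[:3,:3]=R.from_euler('xyz',o['eef_rot']).as_matrix();T[:3,3]=o['ee_pos']
        C=T@c['mount']
    else: C=np.linalg.inv(c['world_to_cam'])
    np.savez('pics/'+fn,C=C,K=c['camera_matrix'],d=c['range_z'],img=c['img'])
    return c
def load(fn): return dict(np.load('pics/'+fn+'.npz'))
def dray(s,u,v):
    K=s['K'];d=np.array([(u-K[0,2])/K[0,0],-(v-K[1,2])/K[1,1],-1.]);return s['C'][:3,:3]@d
def plane(s,u,v,z):
    r=dray(s,u,v);o=s['C'][:3,3];return o+r*(z-o[2])/r[2]
def depth(s,u,v):
    return s['C'][:3,3]+dray(s,u,v)*s['d'][int(v),int(u)]
E
python3 - <<'E'
from h import *
c=snap('top','t0');print([k for k in c],c['camera_matrix']);print(load('t0')['C'].round(3))
snap('side','s0');print(load('s0')['C'].round(3));print(ctrl.get_obs())
E
```

```text
['img', 'range_z', 'camera_matrix', 'world_to_cam'] [[522.91573044   0.         330.82575571]
 [  0.         522.91573044 241.05231855]
 [  0.           0.           1.        ]]
[[-0.     0.992 -0.128  0.395]
 [-1.     0.003  0.028  0.02 ]
 [ 0.028  0.128  0.991  1.378]
 [ 0.     0.     0.     1.   ]]
[[-0.879  0.356 -0.318  0.109]
 [-0.477 -0.658  0.582  0.794]
 [-0.002  0.663  0.748  1.098]
 [ 0.     0.     0.     1.   ]]
{'time_s': 0.1, 'qpos': array([-1.28160581e+00,  3.00410666e-01,  1.52151766e+00,  4.27940045e-06,
        1.32068411e+00, -6.65733711e-02]), 'joint_vel': array([-0.00201152, -0.00050954, -0.00243471, -0.00059508,  0.00080386,
        0.00098657]), 'tau': array([ 1.60296400e-03, -5.32650375e+01, -3.53284729e+01,  7.09766708e-02,
        2.34916684e-02, -5.66128767e-05]), 'ee_pos': array([ 0.19152   , -0.51535146,  0.22394629]), 'eef_rot': array([-1.57072435e+00,  1.01724426e-03, -1.21503347e+00]), 'force': array([ 0.93933713, -0.41387713,  0.71991241]), 'moment': array([-0.06613886, -0.00226587,  0.01166197]), 'grip_width': 0.09396272167634681}
```

View pics/t0.png

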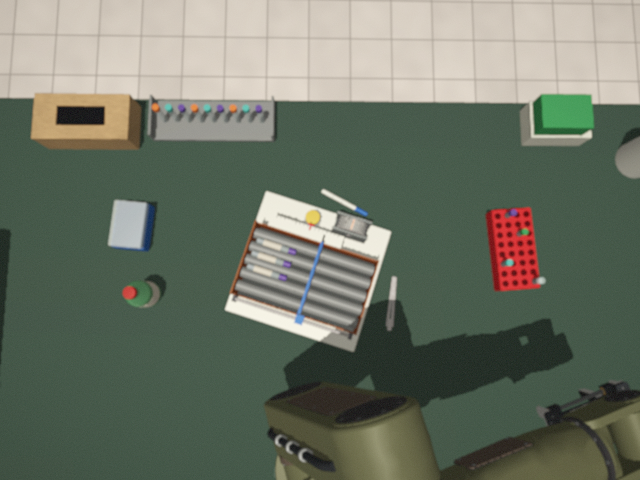

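View pics/s0.png

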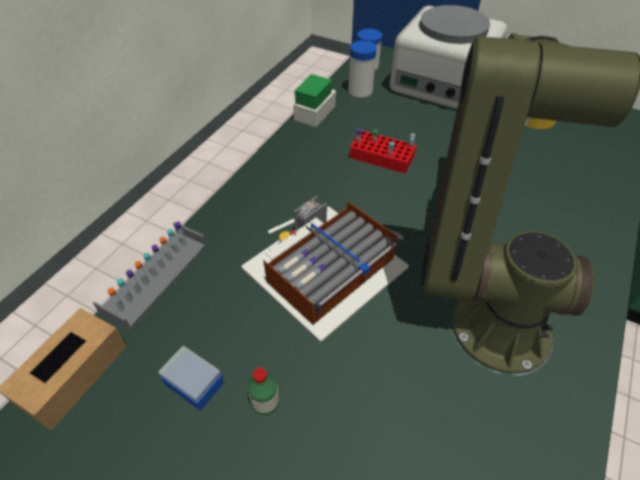

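The top view shows the wheel at about (352,224), the pointer at about (323,238), the red mark at about (310,227) and the pot at (313,216). Next I measure from an enlarged crop.

Run:
```python
from h import *
s=load('t0');im=s['img'][175:275,250:400]
cv2.imwrite('pics/t0c.png',cv2.resize(im[:,:,::-1],None,fx=5,fy=5,interpolation=cv2.INTER_CUBIC))
h=cv2.cvtColor(s['img'],cv2.COLOR_RGB2HSV)
m=((h[:,:,0]>100)&(h[:,:,0]<120)&(h[:,:,1]>130)).astype(np.uint8);m[:, :290]=0;m[:,335:]=0;m[:230]=0;m[330:]=0
v,u=np.nonzero(m);P=np.array([plane(s,a,b,.126) for a,b in zip(u,v)])[:,:2]
l=cv2.fitLine(P.astype(np.float32),cv2.DIST_L2,0,.01,.01).ravel();print('fence',l,np.degrees(np.arctan2(l[1],l[0])))
# base white corners
for uv in [(267,192),(391,231),(355,350),(226,310)]: print(uv,plane(s,*uv,.012).round(4))
for n,uv,z in [('wheel',(352,222),.115),('ptr',(323,238),.097),('mark',(310,227),.096)]: print(n,plane(s,*uv,z).round(4))
```

```text
fence [ 0.9597751  -0.28076994  0.4630313   0.03374906] -16.306162
(267, 192) [0.7018 0.1506 0.012 ]
(391, 231) [ 0.5983 -0.1788  0.012 ]
(355, 350) [ 0.2888 -0.0812  0.012 ]
(226, 310) [0.3908 0.2512 0.012 ]
wheel [ 0.6049 -0.0682  0.115 ]
ptr [0.5675 0.0026 0.097 ]
mark [0.595  0.0349 0.096 ]
```

View pics/t0c.png

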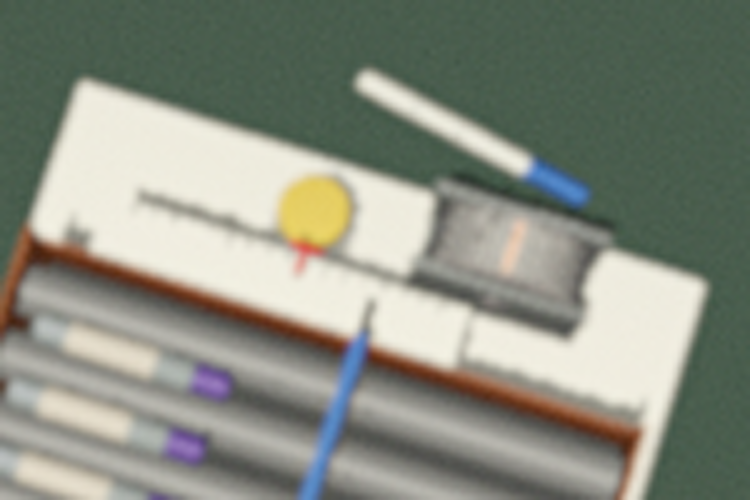

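The pointer is about 39 mm from the mark, which is roughly 195 mm of rim. I'll close the fingers, turn tool x along the mixer's y, and move above the wheel.

Request:
{"fn": "jog_arm", "kwargs": {
  "targets": [
    [0,[-28.4,0,54.1],0.658],
    [0,[-28.4,0,54.1],0.658],
    [0,[-28.4,0,54.1],0.658],
    [0,[-28.4,0,54.1],0.658],
    [0,[-28.4,0,54.1],0.658],
    [0,[-28.4,0,54.1],0.658],
    [0,[-28.4,0,54.1],0.658],
    [0,[-28.4,0,54.1],0.658],
    [0,[-28.4,0,54.1],0.658],
    [0,[-28.4,0,54.1],0.658]
  ],
  "grip_force": 10
}}

```text
time_s: 1.1
ee_pos: [0.5158, -0.1539, 0.2243]
eef_rot: [-1.571, -0.0, -1.873]
force: [0.8, -0.2, 0.4]
grip_width: 0.0173
```

Request:
{"fn": "jog_arm", "kwargs": {
  "targets": [
    [0,[-10.3,0,4.6],0],
    [0,[-10.3,0,4.6],0],
    [0,[-10.3,0,4.6],0],
    [0,[-10.3,0,4.6],0],
    [0,[-10.3,0,4.6],0],
    [0,[-10.3,0,4.6],0]
  ]
}}

```text
time_s: 1.7
ee_pos: [0.5887, -0.0725, 0.2246]
eef_rot: [-1.571, -0.0, -1.875]
force: [-0.6, -0.3, -0.1]
grip_width: 0.0003
```

Run:
```python
from h import *
c=snap('wrist','w0');print(load('w0')['C'].round(3));o=ctrl.get_obs();print(o['ee_pos'],o['eef_rot'],o['grip_width'])
```

```text
[[-0.299  0.928  0.223  0.653]
 [-0.954 -0.291 -0.07  -0.093]
 [ 0.    -0.234  0.972  0.386]
 [ 0.     0.     0.     1.   ]]
[ 0.58879034 -0.07247159  0.22473453] [-1.57057430e+00 -3.31910711e-05 -1.87479726e+00] 0.0006292508678850715
```

View pics/w0.png

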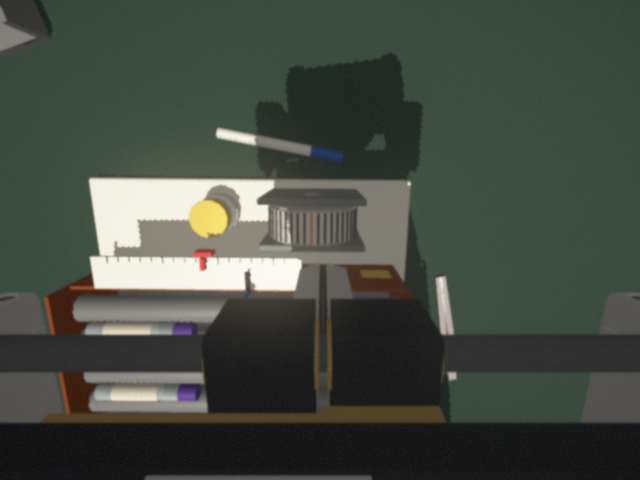

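The wrist view shows the wheel at u 268–357, v 203–246 (orange line at 311), the pointer tip near (248,271) and the red bar's inner end near (202,269). The edges are straight, so I'll measure by ray casting.

```bash
cat >> h.py <<'E'
e=np.array([.9553,-.2957]);f=np.array([.2957,.9553])  # -x, -y of mixer
def ef(p): return np.array([p[:2]@e,p[:2]@f])*1000
E
python3 - <<'E'
from h import *
s=load('w0');o=ctrl.get_obs();print('tcp',ef(o['ee_pos']))
a,b=plane(s,97,259,.096),plane(s,299,262,.096);d=b-a;print('scale ang',np.degrees(np.arctan2(d[1],d[0])))
for n,u,v,z in [('ptr',248,271,.097),('mark',202,269,.096),('farcheek',312,190,.103),('farcheekL',258,203,.103),('farcheekR',366,203,.103),('near',312,250,.103),('nearin',312,242,.103),('whL',270,225,.1),('whR',357,225,.1),('line',311,230,.115)]:
    print(n,ef(plane(s,u,v,z)).round(1))
for v in range(184,256,4): print(v,ef(depth(s,312,v)).round(1),depth(s,312,v)[2].round(4))
im=s['img'][180:300,180:380]
cv2.imwrite('pics/w0c.png',cv2.resize(im[:,:,::-1],None,fx=4,fy=4,interpolation=cv2.INTER_CUBIC))
E
```

```text
tcp [583.90125577 104.87319399]
scale ang -108.30751138515375
ptr [550.6 171.4]
mark [552.3 212.6]
farcheek [622.9 113.4]
farcheekL [612.3 158.4]
farcheekR [611.9  68.6]
near [571.5 113.9]
nearin [578.6 113.9]
whL [593.  149.6]
whR [592.7  75.4]
line [591.8 114.2]
184 [620.2 116.1] 0.0123
188 [616.3 116.1] 0.0161
192 [617.9 114.4] 0.0712
196 [616.2 113.9] 0.0883
200 [614.7 113.4] 0.1034
204 [611.2 113.5] 0.1024
208 [608.8 113.3] 0.109
212 [606.3 113.2] 0.1136
216 [603.4 113.2] 0.1157
220 [600.4 113.2] 0.1172
224 [597.  113.2] 0.1165
228 [593.9 113.3] 0.117
232 [590.5 113.3] 0.1166
236 [587.3 113.3] 0.1171
240 [583.9 113.4] 0.117
244 [579.7 113.5] 0.1137
248 [573.4 113.9] 0.1032
252 [543.4 117. ] 0.0117
```

View pics/w0c.png

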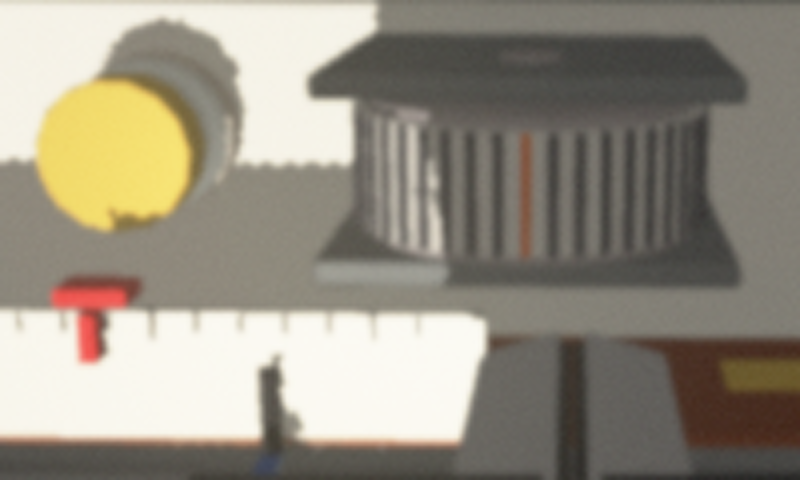

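Request:
{"fn": "jog_arm", "kwargs": {
  "targets": [
    [0,[2.0,0,1.0],0],
    [0,[2.0,4,1.0],0],
    [0,[2.0,8,1.0],0],
    [0,[2.0,8,1.0],0],
    [0,[2.0,8,1.0],0]
  ]
}}

```text
time_s: 2.25
ee_pos: [0.593, -0.0939, 0.1457]
eef_rot: [-1.571, 0.0, -1.874]
force: [0.4, -0.0, 0.2]
grip_width: 0.0006
```

Run:
```python
from h import *
o=ctrl.get_obs();print('tcp',ef(o['ee_pos']),o['ee_pos'],o['eef_rot'],o['force'])
```

```text
tcp [594.26910012  85.64722874] [ 0.59300946 -0.09390314  0.1456796 ] [-1.57055882e+00  1.40938013e-05 -1.87392341e+00] [ 0.41968492 -0.03055408  0.21746994]
```

Request:
{"fn": "jog_arm", "kwargs": {
  "targets": [
    [0,[0,1.0,0],0],
    [0,[0,1.2,0],0],
    [0,[0,1.3,0],0],
    [0,[0,1.4,0],0],
    [0,[0,1.4,0],0]
  ]
}}

```text
time_s: 2.75
ee_pos: [0.5931, -0.0932, 0.1307]
eef_rot: [-1.57, 0.0, -1.873]
force: [-0.1, -0.3, -0.6]
grip_width: 0.0004
```

Request:
{"fn": "jog_arm", "kwargs": {
  "targets": [
    [0,[0,0.1,0],0],
    [0,[0,0.2,0],0],
    [0,[0,0.2,0],0]
  ]
}}

```text
time_s: 3.05
ee_pos: [0.593, -0.0932, 0.1283]
eef_rot: [-1.571, -0.0, -1.873]
force: [-1.3, -0.2, -0.1]
grip_width: 0.0001
```

Request:
{"fn": "jog_arm", "kwargs": {
  "targets": [
    [0,[-0.3,0,0],0],
    [0,[-0.6,-0.1,0],0],
    [0,[-0.9,-0.2,0],0],
    [0,[-1.2,-0.27,0],0],
    [0,[-1.5,-0.32,0],0],
    [0,[-1.8,-0.36,0],0],
    [0,[-2.1,-0.37,0],0],
    [0,[-2.1,-0.37,0],0]
  ]
}}

```text
time_s: 3.85
ee_pos: [0.5998, -0.0728, 0.1338]
eef_rot: [-1.569, 0.0, -1.873]
force: [-4.0, 0.2, 13.3]
grip_width: 0.0006
```

Run:
```python
from h import *
o=ctrl.get_obs();print('tcp',ef(o['ee_pos']),o['ee_pos'],o['force'])
snap('wrist','w1')
s=load('w1');im=s['img']
cv2.imwrite('pics/w1.png',im[:,:,::-1])
```

```text
tcp [594.46411529 107.84884232] [ 0.59976053 -0.07275238  0.13376119] [-4.02740007  0.23410825 13.2577019 ]
```

View pics/w1.png

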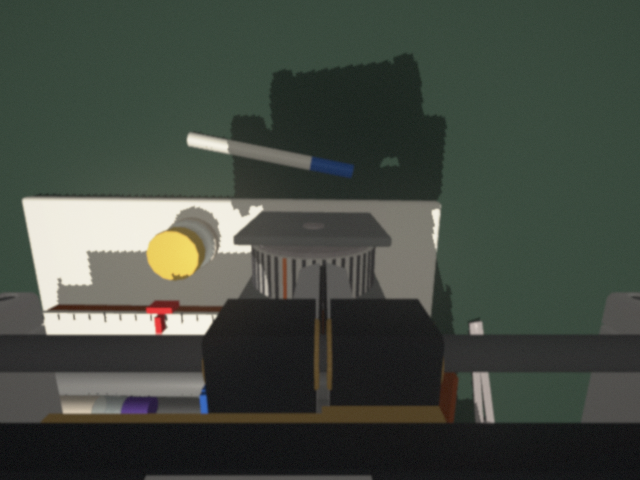

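Contact is confirmed at about 13 N, and the wheel's orange line moved left, which is the closing direction. I'll continue the stroke, then lift and look.

Request:
{"fn": "jog_arm", "kwargs": {
  "targets": [
    [0,[-0.3,0,0],0],
    [0,[-0.6,0,0],0],
    [0,[-0.9,0,0],0],
    [0,[-1.2,0,0],0],
    [0,[-1.5,0.01,0],0],
    [0,[-1.8,0.05,0],0],
    [0,[-2.1,0.11,0],0],
    [0,[-2.4,0.19,0],0],
    [0,[-2.7,0.3,0],0],
    [0,[-3.0,0.43,0],0]
  ]
}}

```text
time_s: 4.9
ee_pos: [0.6087, -0.0442, 0.1282]
eef_rot: [-1.57, 0.0, -1.873]
force: [2.8, 0.3, 3.7]
grip_width: 0.0009
```

Request:
{"fn": "jog_arm", "kwargs": {
  "targets": [
    [0,[0,-1.5,0],0],
    [0,[2.5,-4,0],0],
    [0,[5.2,-8,-1.0],0],
    [0,[5.2,-8,-1.0],0],
    [0,[5.2,-8,-1.0],0]
  ]
}}

```text
time_s: 5.4
ee_pos: [0.583, -0.0916, 0.2091]
eef_rot: [-1.57, 0.0, -1.874]
force: [-0.4, 0.6, -1.2]
grip_width: 0.0004
```

```bash
cat >> h.py <<'E'
def gap(fn):
    snap('wrist',fn);s=load(fn);im=s['img'];h=cv2.cvtColor(im,cv2.COLOR_RGB2HSV)
    m=((h[:,:,0]<8)|(h[:,:,0]>172))&(h[:,:,1]>170)&(h[:,:,2]>100)
    m[:200]=0;m[300:]=0
    n,l,st,ce=cv2.connectedComponentsWithStats(m.astype(np.uint8))
    k=1+np.argmax(st[1:,4]);x,y,w,hh,a=st[k];print('red',st[k])
    v,u=np.nonzero((l==k));r=v>y+hh*.65
    um=u[r].mean();vm=y+hh
    mk=plane(s,um,vm,.096)
    row=slice(int(vm)-1,int(vm)+9)
    g=im[row].astype(int).max(2).mean(0);print('row',int(vm),np.array2string(g[int(um)-30:300].astype(int),max_line_width=200))
    o=ctrl.get_obs();print('tcp',ef(o['ee_pos']),o['ee_pos'],'mark',um,vm,ef(mk))
    return s,um,vm,mk
E
python3 - <<'E'
from h import *
gap('w2')
E
```

```text
red [164 257  18   5  57]
row 262 [202 214 218 218 219 219 219 219 218 213 199 189 208 217 219 220 220 220 221 226 231 229 215 213 227 228 221 215 211 203 177 148 136 149 184 219 232 234 230 222 217 217 218 217 212 193 182 205 217
 218 217 216 216 217 216 215 210 196 195 210 216 216 217 217 217 217 217 216 210 194 200 213 217 218 217 217 216 216 215 212 201 196 209 215 216 216 216 216 216 216 215 210 196 198 212 216 216 216
 217 217 216 214 212 204 188 198 210 213 213 214 214 213 214 213 210 200 193 205 212 214 214 214 214 214 213 214 213 213 211 210 210 209 206 191 156 129 121 121 121 120 120 120 120 119 120 120 119
 120 119 120 119 119 119 119 119 119 120]
tcp [583.74561863  85.30317815] [ 0.58285502 -0.09112012  0.20784913] mark 173.0 262 [564.17518474 210.63924009]
```

Run:
```python
from h import *
s=load('w2');cv2.imwrite('pics/w2c.png',cv2.resize(s['img'][240:300,90:290,::-1],None,fx=4,fy=4,interpolation=cv2.INTER_CUBIC))
```

```text
(no output)
```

View pics/w2c.png

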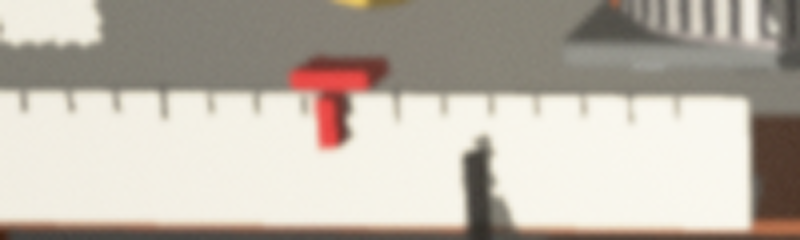

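Request:
{"fn": "jog_arm", "kwargs": {
  "targets": [
    [0,[0,4,1.0],0],
    [0,[0,7,1.0],0],
    [0,[0,8,1.0],0],
    [0,[0,8,1.0],0]
  ]
}}

```text
time_s: 5.85
ee_pos: [0.5919, -0.0939, 0.1262]
eef_rot: [-1.575, -0.001, -1.873]
force: [-0.5, -0.2, -0.2]
grip_width: 0.0004
```

Request:
{"fn": "jog_arm", "kwargs": {
  "targets": [
    [0,[-0.54,-0.14,0],0],
    [0,[-1.08,-0.34,0],0],
    [0,[-1.62,-0.46,0],0],
    [0,[-2.16,-0.5,0],0],
    [0,[-2.7,-0.5,0],0],
    [0,[-3.24,-0.5,0],0],
    [0,[-3.78,-0.48,0],0],
    [0,[-4.32,-0.39,0],0],
    [0,[-4.86,-0.22,0],0],
    [0,[-5.4,0.04,0],0]
  ]
}}

```text
time_s: 6.85
ee_pos: [0.6089, -0.042, 0.1272]
eef_rot: [-1.571, 0.0, -1.873]
force: [0.2, -0.3, 0.2]
grip_width: 0.0004
```

Request:
{"fn": "jog_arm", "kwargs": {
  "targets": [
    [0,[0,-1.5,0],0],
    [0,[0,-1.8,0],0],
    [0,[2.7,-1.8,0],0],
    [0,[5.4,-1.5,0],0],
    [0,[5.4,-0.8,0],0],
    [0,[5.4,-0.04,0],0],
    [0,[5.4,-0.04,0],0]
  ]
}}

```text
time_s: 7.55
ee_pos: [0.5924, -0.0935, 0.1268]
eef_rot: [-1.572, -0.0, -1.873]
force: [-0.8, 0.1, 0.4]
grip_width: 0.0003
```

Request:
{"fn": "jog_arm", "kwargs": {
  "targets": [
    [0,[-0.54,-0.14,0],0],
    [0,[-1.08,-0.34,0],0],
    [0,[-1.62,-0.46,0],0],
    [0,[-2.16,-0.5,0],0],
    [0,[-2.7,-0.5,0],0],
    [0,[-3.24,-0.5,0],0],
    [0,[-3.78,-0.48,0],0],
    [0,[-4.32,-0.39,0],0],
    [0,[-4.86,-0.22,0],0],
    [0,[-5.4,0.04,0],0]
  ]
}}

```text
time_s: 8.55
ee_pos: [0.6088, -0.042, 0.1272]
eef_rot: [-1.571, 0.0, -1.873]
force: [-0.3, -0.3, -0.5]
grip_width: 0.0008
```

Request:
{"fn": "jog_arm", "kwargs": {
  "targets": [
    [0,[0,-1.5,0],0],
    [0,[2.5,-4,0],0],
    [0,[5.4,-8,-1.0],0],
    [0,[5.4,-8,-1.0],0],
    [0,[5.4,-8,-1.0],0]
  ]
}}

```text
time_s: 9.05
ee_pos: [0.5832, -0.0917, 0.2091]
eef_rot: [-1.569, 0.0, -1.874]
force: [-0.0, 0.7, 0.2]
grip_width: 0.0004
```

```bash
cat >> h.py <<'E'
def gap(fn,take=True):
    if take: snap('wrist',fn)
    s=load(fn);im=s['img'].astype(int);r,g=im[:,:,0],im[:,:,1]
    m=(r>130)&(r-g>90);m[:255]=0;m[300:]=0;m[:,:100]=0;m[:,280:]=0
    n,l,st,ce=cv2.connectedComponentsWithStats(m.astype(np.uint8));k=1+np.argmax(st[1:,4]);print('red',st[k])
    v,u=np.nonzero(l==k);end=v.max();q=(v>=end-4)&(v<=end-1);um=u[q].mean()
    D=(im.max(2)<95);D[:end-3]=0;D[end+10:]=0;D[:,:150 if not take else int(um)-25]=0;D[:,int(um)+75:]=0
    n,l,st,ce=cv2.connectedComponentsWithStats(D.astype(np.uint8));
    for k in range(1,n): 
        if st[k,4]>8: print('dark',st[k],ce[k].round(1), 'gap mm',((ef(plane(s,um,end-2,.096))-ef(plane(s,ce[k][0],ce[k][1],.097)))).round(1))
    o=ctrl.get_obs();print('mark',um,end,'tcp',ef(o['ee_pos']).round(1),o['ee_pos'].round(4),'t',o['time_s'])
E
python3 - <<'E'
from h import *
gap('w2',False);gap('w3')
E
```

```text
red [163 257  19   6 102]
mark 172.0 262 tcp [584.3  84.8] [ 0.5832 -0.0917  0.2091] t 9.05
red [163 258  19   6  98]
mark 172.12 263 tcp [584.   85.3] [ 0.5831 -0.0912  0.2077] t 9.1
```

```bash
sed -i "s/v,u=np.nonzero(l==k);end=v.max()/x0,w0=st[k,0],st[k,2];m[:,:x0-2]=0;m[:,x0+w0+4:]=0;m[285:]=0;v,u=np.nonzero(m);end=v.max()/" h.py
python3 - <<'E'
from h import *
gap('w2',False);gap('w3',False)
s=load('w3');cv2.imwrite('pics/w3c.png',cv2.resize(s['img'][240:300,90:290,::-1],None,fx=4,fy=4,interpolation=cv2.INTER_CUBIC))
E
```

```text
red [163 257  19   6 102]
dark [207 278   5   8  33] [208.8 281.9] gap mm [ 6.9 31.1]
mark 171.89473684210526 276 tcp [584.   85.3] [ 0.5831 -0.0912  0.2077] t 9.1
red [163 258  19   6  98]
dark [194 279   5   7  33] [196.  282.2] gap mm [ 7.  20.1]
mark 172.0 276 tcp [584.   85.3] [ 0.5831 -0.0912  0.2077] t 9.1
```

View pics/w3c.png

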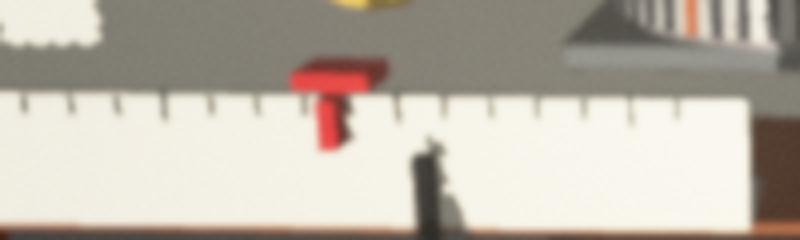

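About 20 mm remain. The fingertip is narrower than I assumed, so I'll use a rounder stroke profile.

Request:
{"fn": "jog_arm", "kwargs": {
  "targets": [
    [0,[0,4,1.0],0],
    [0,[0,7,1.0],0],
    [0,[0,8,1.0],0],
    [0,[0,8,1.0],0]
  ]
}}

```text
time_s: 9.5
ee_pos: [0.592, -0.094, 0.126]
eef_rot: [-1.574, -0.001, -1.873]
force: [-0.6, 1.0, -0.8]
grip_width: 0.0007
```

Request:
{"fn": "jog_arm", "kwargs": {
  "targets": [
    [0,[-0.54,0.07,0],0],
    [0,[-1.08,-0.2,0],0],
    [0,[-1.62,-0.38,0],0],
    [0,[-2.16,-0.48,0],0],
    [0,[-2.7,-0.5,0],0],
    [0,[-3.24,-0.49,0],0],
    [0,[-3.78,-0.42,0],0],
    [0,[-4.32,-0.28,0],0],
    [0,[-4.86,-0.04,0],0],
    [0,[-5.4,0.3,0],0]
  ]
}}

```text
time_s: 10.5
ee_pos: [0.6099, -0.0414, 0.1262]
eef_rot: [-1.568, 0.001, -1.872]
force: [1.2, 2.6, 5.9]
grip_width: 0.0001
```

Request:
{"fn": "jog_arm", "kwargs": {
  "targets": [
    [0,[0,-1.5,0],0],
    [0,[2.5,-4,0],0],
    [0,[5.4,-8.3,-1.0],0],
    [0,[5.4,-8.3,-1.0],0],
    [0,[5.4,-8.3,-1.0],0]
  ]
}}

```text
time_s: 11.0
ee_pos: [0.5834, -0.0916, 0.2094]
eef_rot: [-1.568, 0.0, -1.874]
force: [-0.3, 0.4, -0.7]
grip_width: 0.0006
```

```bash
python3 -c "
from h import *
gap('w4')"
```

```text
red [163 258  20   6 102]
dark [181 278   6   8  39] [183.6 281.9] gap mm [6.7 9.6]
mark 172.0 276 tcp [584.   85.5] [ 0.5832 -0.091   0.2079] t 11.05
```

Request:
{"fn": "jog_arm", "kwargs": {
  "targets": [
    [0,[0,4,1.0],0],
    [0,[0,7,1.0],0],
    [0,[0,8,1.0],0],
    [0,[0,8,1.0],0]
  ]
}}

```text
time_s: 11.45
ee_pos: [0.592, -0.0939, 0.1258]
eef_rot: [-1.575, -0.001, -1.873]
force: [0.9, 0.5, 0.7]
grip_width: 0.0003
```

Request:
{"fn": "jog_arm", "kwargs": {
  "targets": [
    [0,[-0.54,0.07,0],0],
    [0,[-1.08,-0.2,0],0],
    [0,[-1.62,-0.38,0],0],
    [0,[-2.16,-0.48,0],0],
    [0,[-2.7,-0.5,0],0],
    [0,[-3.24,-0.49,0],0],
    [0,[-3.78,-0.42,0],0],
    [0,[-4.32,-0.28,0],0],
    [0,[-4.7,-0.11,0],0],
    [0,[-4.7,-0.11,0],0]
  ]
}}

```text
time_s: 12.45
ee_pos: [0.6078, -0.0477, 0.13]
eef_rot: [-1.568, 0.001, -1.872]
force: [1.4, 3.1, 7.1]
grip_width: 0.0006
```

Request:
{"fn": "jog_arm", "kwargs": {
  "targets": [
    [0,[0,-1.5,0],0],
    [0,[2.0,-4,0],0],
    [0,[4.7,-7.9,-1.0],0],
    [0,[4.7,-7.9,-1.0],0],
    [0,[4.7,-7.9,-1.0],0]
  ]
}}

```text
time_s: 12.95
ee_pos: [0.5834, -0.0913, 0.2093]
eef_rot: [-1.568, 0.0, -1.874]
force: [0.0, -0.6, -0.9]
grip_width: 0.0007
```

```bash
python3 -c "
from h import *
gap('w5')
s=load('w5');cv2.imwrite('pics/w5c.png',cv2.resize(s['img'][190:300,90:290,::-1],None,fx=4,fy=4,interpolation=cv2.INTER_CUBIC))"
```

```text
red [164 258  19   6  97]
dark [170 279   6   8  43] [172.7 282.5] gap mm [ 6.4 -0.2]
mark 172.64705882352942 277 tcp [584.   85.7] [ 0.5832 -0.0908  0.208 ] t 13.0
```

View pics/w5c.png

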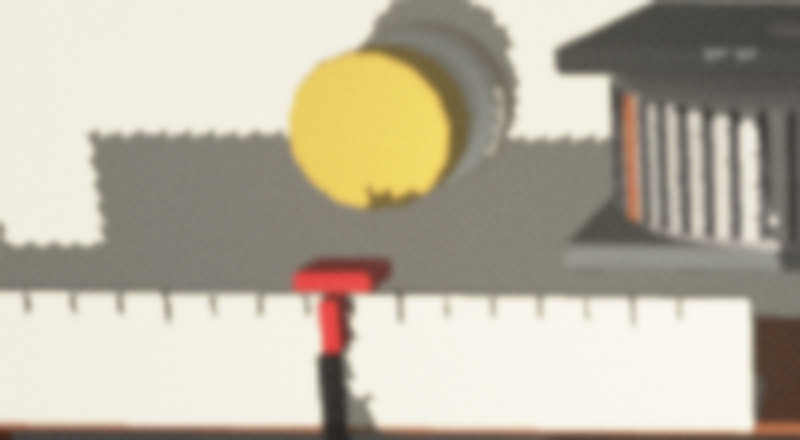

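The black pointer and the red mark now form one straight line near (172,279), with a measured gap of -0.2 mm. The tool is clear of everything, so I'll hand in.

```bash
python3 -c "
from h import *
o=ctrl.get_obs();print(o['joint_vel'].round(3),o['force'].round(1));print(ctrl.hand_in())"
```

```text
[ 0.01   0.026  0.012  0.001 -0.007 -0.003] [-0.5  0.6 -0. ]
the job is handed in; nothing more can be done
None
```

I rolled the wheel with the closed fingertips in five strokes over its top, until the pointer lined up with the red mark. I then lifted clear and handed the job in at about 13 s.

- **Pointer and mark:** the last wrist picture put the pointer 0.2 mm from the mark. It started about 41 mm away, and the two now form one straight line. The camera calibration is only good to about 2 mm.
- **Contact:** the wheel was pressed from the top only. The highest force I read was about 13 N, and forces were near zero after the lift.
- **Other things:** the mark stayed at the same pixel (about 172) in all the later pictures. In the last picture the pot showed no sign of having moved. I did not check the tubes, rack, pen, forceps, tip box or spray again, but the arm stayed clear of them.
- **Disagreements:** strokes two and three moved the fence only about 5.5 mm each, because the fingertip is narrower than I had assumed. I corrected the stroke path after that. The measured scale direction also differed from the tool's yaw by about 1°, which makes about 0.1 mm of difference.

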